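# Index and lock the tube carousel

### The job

Turn the sample carousel by pushing on the posts at its edge until the notch in its rim faces the spring-loaded lock plunger and the plunger drops into it, then push the plunger by its end plate fully home so that the carousel is locked. Be gentle: never push with more than 25 N, and leave the rack, the canister and the tape roll where they are.

Things in the scene. Friction and masses are not known exactly. Their poses are not given: they have to be found in the camera images.
- deck: Fixed white sampler base, 20 mm high, reaching 95 mm from its origin along +-x and +y and 185 mm along -y. Origin at table level under the carousel's axis; z up. On its -y side stands the lock block (34 mm wide, 90 to 126 mm from the axis, top 43 mm above the table), clamped anywhere within 8 degrees either side of the -y line: its exact place is not measured; it must be found by feel or seen.
- carousel: Loose aluminium disc on the deck's spindle, 160 mm diameter, 22 to 40 mm above the table, turns either way without limit and stays where left (3 to 8 N at a post turns it). Origin on the axis at its underside. One rim notch towards its -y: 16 mm wide, 80 to 62 mm from the axis, parallel flanks. The spindle and three tube caps within 44 mm of the axis rise up to 12 mm above the disc.
- post (a point): Centre of the top of one of six alike steel posts on the carousel (68 mm above the table): 14 mm diameter, 28 mm high, 66 mm from the axis, 60 degrees apart. This one is on the carousel's +x axis; the notch lies midway between two posts.
- notch (a point): Middle of the rim notch, 71 mm from the axis, at the height of the disc's top (40 mm above the table).
- plunger (a joint): Travel (m) towards the axis of the block's 12 mm wide, round-nosed sprung plunger: about 0 (nose on the rim), 0.005 dropped into the notch, stopping the carousel (below 0.004: caught on an edge), 0.011 fully home (2 N pushes it there, it stays). Upright end plate: 30 mm wide, 25 to 63 mm above the table, outer face 150 mm from the axis at 0, in line with the notch once dropped.
- tube_rack: Bystander: white loose tube rack 70 x 120 x 30 mm with capped tubes to 73 mm height; origin under its centre.
- canister: Bystander: small round steel canister, 68 mm diameter, 75 mm high; origin under its centre.
- tape_roll: Bystander: roll of paper tape lying flat, 64 mm diameter, 22 mm high; origin under its centre.

How it is judged:
By the outcome, as a careful person would: the job done as asked, in the order asked, and still so for the second after the job is handed in, with the robot touching nothing.
It also fails if it takes over 72 s, if anything falls off the work surface, if the arm or the gripper's body presses on something with over 40 N, if the wrist force passes 120 N, or if a joint passes its speed limit or range.

### The arm

A 7-joint arm with a two-finger parallel gripper is mounted at the origin on the work surface. World frame = base frame: x ahead of the robot, y to its left, z up, the work surface at z = 0. Lengths are in m, angles in rad, forces in N, time in s.
With the tool pointing down it reaches from about 0.4 to 0.85 m from the base axis. Payload 10.4 kg.
Tool frame: the origin (TCP) lies on the centre line of the jaws, within the pads' length; the fingertips stand r.finger_overhang ahead of it and the grasp point (between the pads) lies 3 mm ahead of it (r.finger_overhang is the distance from the TCP to the fingertips, in m); z points along the fingers, y is the line along which they close (so a half turn about z gives the same grasp; the last joint's range is limited). The gripper opens to 87 mm and grips with 3 to 60 N. Pads are 19 mm wide; open, the fingers measure 117 mm over their backs; the gripper's body (75 mm by 190 mm) begins 51 mm behind the grasp point.
Start: joints at [-1.251, 0.332, -0.065, 1.46, 0.022, 1.35, -0.088], TCP at [0.21, 0.589, 0.245] pointing down, gripper open.
Joint ranges: [-2.6, 2.6], [-0.5, 2.12], [-1.47, 1.34], [0.16, 2.42], [-1.27, 4.41], [0.06, 2.06], [-2.6, 2.6]. Speed limits (rad/s): [2.22, 2.22, 2.79, 2.79, 3.14, 3.14, 3.14].

### API

Orientations are given as a unit quaternion [x, y, z, w].
In Python, from station import r gives the robot as it stands.
- The arm moves only by the shell command python3 -m inch 'ROWS' [FORCE]. ROWS is JSON, one flat list of numbers, 5 for each row, row after row: the finger opening in cm, from 0 to 8.7, then the shift along the tool's x, y, z in cm, then the turn about the tool's z in degrees. In form: [hand, dx, dy, dz, yaw, hand, dx, dy, dz, yaw, ...]. A call has 1 to 8 rows; each row shifts and turns the commanded pose from where the row before left it, along the tool's axes as they then stand; what a row does not reach is not made up. A row lasts 1/12 s, in which the tool goes at most 41.7 mm and 7.16 degrees, less where a joint would pass 70% of its speed; a pose out of reach is approached as far as the arm can. A call with a gripper value outside its range is refused whole. The fingers move at their own pace and stop on an object; FORCE is the grip in N (left out, the last holds). Time passes only in rows, so rows that do not move let the fingers close. It gives the time, the measured TCP pose, the force, the opening and the grip force at its end, in the units of the state.
- r.get_obs(): the state, without advancing time (a new reading comes with each control period).
- r.grab_frame(name): name is "side" or "top" or "wrist"; returns the picture (420x560x3 uint8, blue, green, red); there is no depth.
- r.get_calibration(name): a dict with "fx", "fy", "cx", "cy" (pixels), "rvec" (rotation vector, rad) and "tvec" (3), from world to camera coordinates, as OpenCV has them. Camera axes: x right, y down, z forward; pixel columns grow to the right and rows downward; lengths in m; the calibration is good to about 2 mm. A picture is of the moment at which its call begins: read the wrist's pose just before it. get_calibration takes no time and is no camera call; for the wrist camera it gives the pose at the moment of the call.
- r.close_job(): hands the job in; it is judged then, once.
The state is a dict: "time_s": time; "q": joint angles; "joint_velocities": joint speeds; "joint_torque": joint torques, N m; "tool_pos": TCP position; "ee_rot": TCP orientation; "wrist_force": force on the tool from outside, world axes, zero at the start; "wrist_torque": the same for the moment, N m; "opening": finger opening in m; "gripper_force": force on a finger pad.
Only numpy, scipy, OpenCV 4.12 (cv2) and the standard library are available. Lean on these libraries where they do the work, as an engineer would, in place of code of your own. Each camera call takes 0.05 s, during which the arm holds its last target. There are 200 camera calls.

## Working session

There is one attempt and no reset: what is moved stays moved. The work goes in short steps, Python scripts to look and compute and a shell command to move; the robot and the scene stay as the last step left them, time stands still between calls to the robot, and variables do not carry over. Pictures are saved under pics/ and viewed, at most 10 in all, crops included, and the job is handed in when it is done.

```bash
mkdir -p pics; ls
python3 - <<'E'
from station import r
import cv2
o=r.get_obs();print(o['time_s'],o['tool_pos'],o['ee_rot'],o['opening'],r.finger_overhang)
for n in('top','side'):
    c=r.get_calibration(n);print(n,c)
    cv2.imwrite(f'pics/{n}0.png',cv2.resize(r.grab_frame(n),(800,600),interpolation=cv2.INTER_CUBIC))
E
```

```text
pics
0.0 [0.2099654  0.58830228 0.24375406] [ 1.70556538e-01  9.85347633e-01 -7.09009208e-04 -7.68917509e-05] 0.08716177269205506 0.022
top {'fx': 400.58295219355074, 'fy': 400.58295219355074, 'cx': 280.11083060511214, 'cy': 214.28863141791766, 'rvec': array([ 2.1835097 , -2.19903177,  0.11083214]), 'tvec': array([-0.01747036,  0.57888235,  0.96195036])}
side {'fx': 439.5995596312367, 'fy': 439.5995596312367, 'cx': 281.76434702454554, 'cy': 208.36287476424684, 'rvec': array([ 2.0587677 , -0.51010695,  0.3232074 ]), 'tvec': array([-0.51628076,  0.20170277,  0.86949509])}
```

View pics/top0.png

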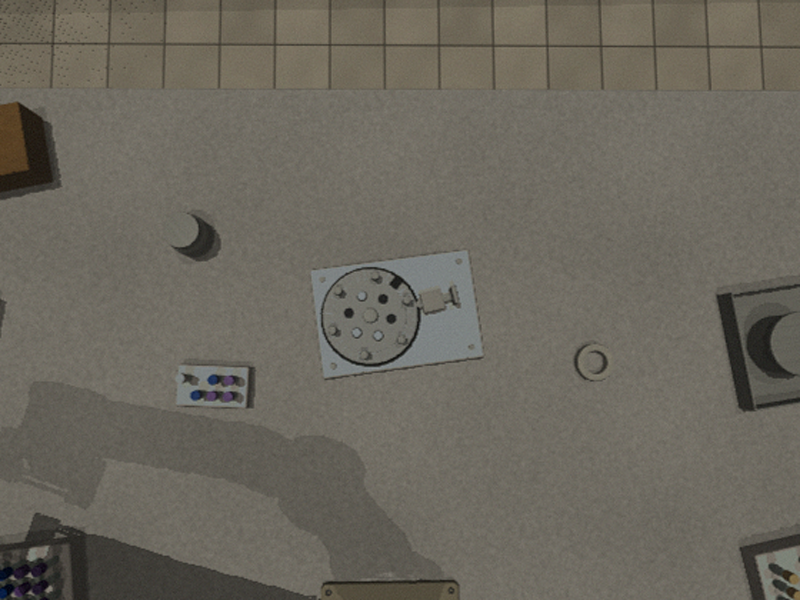

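View pics/side0.png

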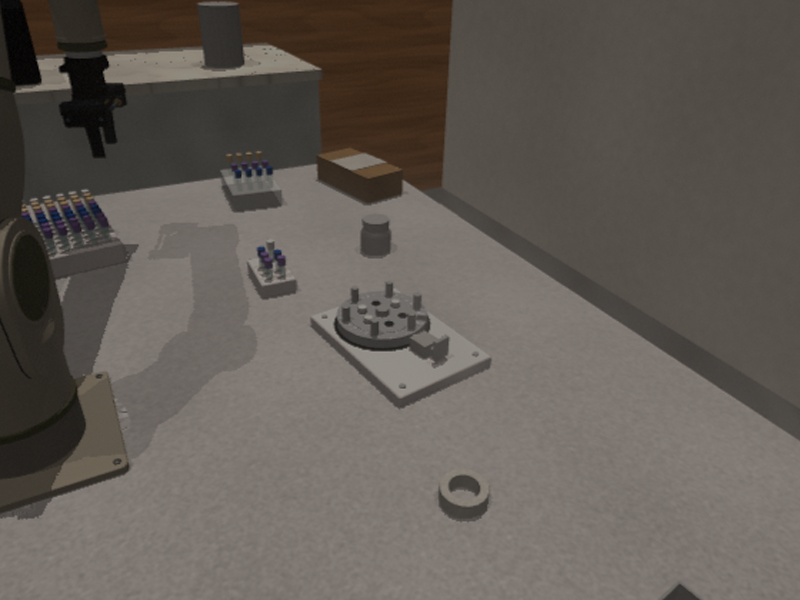

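The top view (shown ×1.43) has the carousel centred near (370,316), its notch at (397,282), the lock block at (432,300) and the end plate at (455,296). The bystanders are well clear of it. I'll enlarge a crop next.

Run:
```python
from station import r
import cv2
im=r.grab_frame('top')[170:270,215:345]
cv2.imwrite('pics/crop1.png',cv2.convertScaleAbs(cv2.resize(im,None,fx=6,fy=6,interpolation=cv2.INTER_CUBIC),alpha=1.5))
```

```text
(no output)
```

View pics/crop1.png

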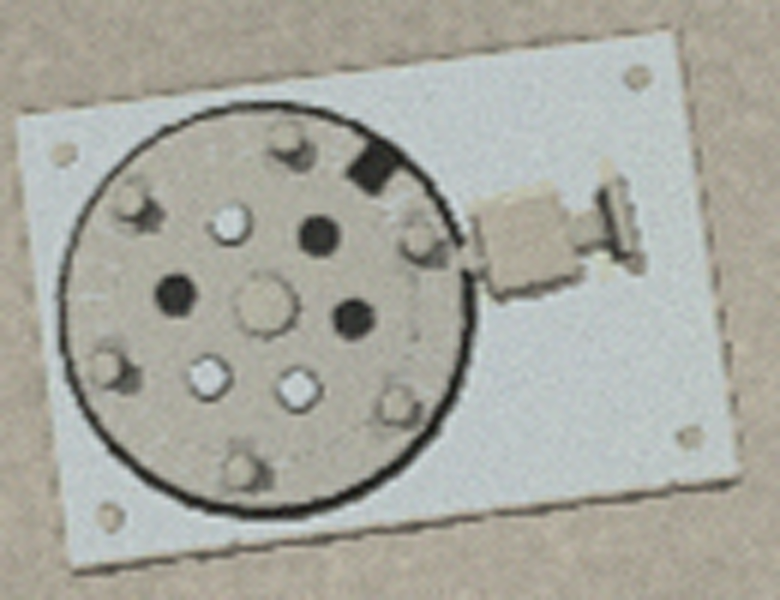

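The crop shows the post tops at (287,138), (137,198), (108,362), (240,470), (400,404) and (420,237). The notch is at (376,165), and the block top's corners are at (470,212), (552,188), (580,277) and (495,300). The plate's top runs from about (622,175) to (642,268).

```bash
cat > h.py <<'E'
from station import r
import cv2,numpy as np
def px2w(uv,z,n='top',c=None):
    c=c or r.get_calibration(n)
    R=cv2.Rodrigues(np.array(c['rvec']))[0];t=np.array(c['tvec'])
    uv=np.atleast_2d(uv).astype(float)
    d=np.c_[(uv[:,0]-c['cx'])/c['fx'],(uv[:,1]-c['cy'])/c['fy'],np.ones(len(uv))]@R
    o=-R.T@t
    return o+d*((z-o[2])/d[:,2])[:,None]
def crop(uv,x0=215,y0=170,s=6): return (np.array(uv)+.5)/s-.5+[x0,y0]
E
python3 - <<'E'
from h import *
P=px2w(crop([(287,138),(137,198),(108,362),(240,470),(400,404),(420,237)]),.068)
c=P.mean(0);print('axis posts',c)
a=lambda v:np.degrees(np.arctan2(v[:,1],v[:,0]))
print('posts r',np.hypot(*(P-c)[:,:2].T),a(P-c))
D=px2w(crop([(18,117),(676,32),(740,475),(75,568)]),.02);print('deck',D)
e=a((D[[0]]-D[[1]]));e2=a(D[[3]]-D[[2]]);print('deck +y dir',e,e2, a(D[[0]]-D[[3]]),a(D[[1]]-D[[2]]))
th=np.radians((e[0]+e2[0])/2);uy=np.array([np.cos(th),np.sin(th)])
ax2=D.mean(0)[:2]+.045*uy;print('axis deck',ax2)
disc=px2w(crop([(265,305)]),.052);print('spindle',disc)
N=px2w(crop([(376,165)]),.04);B=px2w(crop([(470,212),(552,188),(580,277),(495,300)]),.043)
Pl=px2w(crop([(622,175),(642,268)]),.063)
for cc in (c[:2],ax2):
    for nm,X in(('notch',N),('block',B.mean(0)[None]),('plate',Pl.mean(0)[None])):
        v=X[:,:2]-cc;print(nm,X,np.hypot(*v[0]),a(v))
print('block side dir',a(B[[0]]-B[[1]]),a(B[[3]]-B[[2]]))
print(Pl)
R=cv2.Rodrigues(np.zeros(3))[0]
from scipy.spatial.transform import Rotation as Ro
print(Ro.from_quat(r.get_obs()['ee_rot']).as_matrix())
E
```

```text
axis posts [0.56265176 0.02937546 0.068     ]
posts r [0.06465185 0.06452185 0.06557968 0.06641023 0.06607912 0.06542183] [  -7.72010737   50.87312164  110.86967394  171.23896486 -127.82379852
  -67.78203221]
deck [[ 0.64244287  0.132418    0.02      ]
 [ 0.67672693 -0.13996639  0.02      ]
 [ 0.49313956 -0.16308472  0.02      ]
 [ 0.45771064  0.10853488  0.02      ]]
deck +y dir [97.17389095] [97.43146544] [7.36662619] [7.17722296]
axis deck [0.561785   0.02911042]
spindle [[0.56213314 0.03006303 0.052     ]]
notch [[ 0.61930527 -0.01459153  0.04      ]] 0.07171274027088012 [-37.81390535]
block [[ 0.58654944 -0.07397357  0.043     ]] 0.10607602515489777 [-76.98016969]
plate [[ 0.59352443 -0.11512074  0.063     ]] 0.14775748759077648 [-77.9396705]
notch [[ 0.61930527 -0.01459153  0.04      ]] 0.0722387852162761 [-37.22634242]
block [[ 0.58654944 -0.07397357  0.043     ]] 0.10601692500466012 [-76.49150729]
plate [[ 0.59352443 -0.11512074  0.063     ]] 0.14768216004531204 [-77.58933359]
block side dir [106.02776498] [104.76294059]
[[ 0.61198636 -0.11145638  0.063     ]
 [ 0.57506251 -0.1187851   0.063     ]]
[[-9.41831135e-01  3.36086321e-01 -3.12259467e-04]
 [ 3.36086464e-01  9.41830619e-01 -9.86604164e-04]
 [-3.74886367e-05 -1.03416070e-03 -9.99999465e-01]]
```

```bash
python3 -m inch '[0,0,0,0,-6.5, 0,0,0,0,-6.5, 0,0,0,0,-6.6, 0,-1.8,-3.1,0.4,0, 0,-1.8,-3.1,0.4,0, 0,-1.8,-3.1,0.4,0, 0,-1.8,-3.1,0.4,0, 0,-1.8,-3.1,0.4,0]' 20; python3 -m inch '[0,-1.8,-3.1,0.4,0, 0,-1.8,-3.1,0.4,0, 0,-1.8,-3.1,0.4,0, 0,-1.8,-3.1,0.4,0, 0,-1.8,-3.1,0.4,0, 0,-1.8,-3.1,0.4,0, 0,-1.8,-3.1,0.4,0, 0,-1.8,-3.1,0.4,0]'
```

```text
time_s: 0.82
tool_pos: [0.3005, 0.4318, 0.2241]
ee_rot: [0.0, 1.0, -0.0, -0.0]
wrist_force: [0.5, 0.5, -0.2]
opening: 0.0415
gripper_force: 0.0
time_s: 1.48
tool_pos: [0.4442, 0.1838, 0.1924]
ee_rot: [0.0, 1.0, 0.0, 0.0]
wrist_force: [0.9, -0.3, -0.5]
opening: 0.0009
gripper_force: 0.0
```

```bash
python3 -m inch '[0,-1.7,-3.0,0,0, 0,-1.7,-3.0,0,0, 0,-1.7,-3.1,0,0, 0,0,0,3.1,0, 0,0,0,3.1,0, 0,0,0,3.0,0, 0,0,0,3.0,0, 0,0,0,0,0]'; python3 -m inch '[0,-0.5,0,0,0, 0,-0.5,0,0,0, 0,-0.5,0,0,0, 0,-0.3,0,0,0,0,-0.3,0,0,0,0,-0.3,0,0,0]'
python3 - <<'E'
from h import *
im=r.grab_frame('wrist');cv2.imwrite('pics/w1.png',im)
E
```

```text
time_s: 2.15
tool_pos: [0.4912, 0.0935, 0.0655]
ee_rot: [0.0, 1.0, -0.002, -0.004]
wrist_force: [-1.4, -0.4, -0.5]
opening: 0.0007
gripper_force: 0.0
time_s: 2.65
tool_pos: [0.5195, 0.0946, 0.0713]
ee_rot: [0.0, 1.0, 0.0, 0.001]
wrist_force: [-0.0, -0.5, -0.1]
opening: 0.0007
gripper_force: 0.0
```

View pics/w1.png

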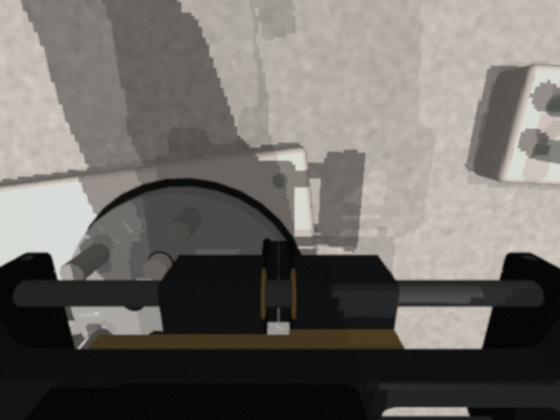

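The wrist view looks back towards the robot. The closed fingers, at about (278,290), are low beside the disc and clear of everything. Next I'll push in small steps.

```bash
python3 -m inch '[0,-0.2,0,0,0,0,-0.2,0,0,0,0,-0.2,0,0,0]'; python3 -m inch '[0,-0.2,0,0,0,0,-0.2,0,0,0,0,-0.2,0,0,0,0,-0.2,0,0,0,0,-0.2,0,0,0]'
```

```text
time_s: 2.95
tool_pos: [0.524, 0.0946, 0.0703]
ee_rot: [0.0, 1.0, 0.0, -0.001]
wrist_force: [-6.1, 1.0, 4.2]
opening: 0.0006
gripper_force: 3.2
time_s: 3.37
tool_pos: [0.533, 0.0955, 0.0699]
ee_rot: [-0.0, 1.0, 0.0, -0.002]
wrist_force: [-6.2, 5.7, 0.8]
opening: 0.0005
gripper_force: 3.7
```

```bash
python3 -m inch '[0,-0.2,0,0,0,0,-0.2,0,0,0,0,-0.2,0,0,0,0,-0.2,0,0,0,0,-0.2,0,0,0,0,-0.2,0,0,0,0,-0.2,0,0,0]'; python3 -m inch '[0,-0.2,0,0,0,0,-0.2,0,0,0,0,-0.1,0,0,0,0,0,0,0,0]'
python3 - <<'E'
from h import *
im=r.grab_frame('top')[170:270,215:345]
cv2.imwrite('pics/crop2.png',cv2.convertScaleAbs(cv2.resize(im,None,fx=6,fy=6,interpolation=cv2.INTER_CUBIC),alpha=1.5))
E
```

```text
time_s: 3.95
tool_pos: [0.5481, 0.0952, 0.0701]
ee_rot: [-0.0, 1.0, 0.0, -0.001]
wrist_force: [-4.4, 3.2, -0.8]
opening: 0.0004
gripper_force: 2.4
time_s: 4.28
tool_pos: [0.5536, 0.0949, 0.0703]
ee_rot: [0.0, 1.0, 0.0, -0.0]
wrist_force: [-1.8, 2.9, -0.9]
opening: 0.0003
gripper_force: 1.7
```

View pics/crop2.png

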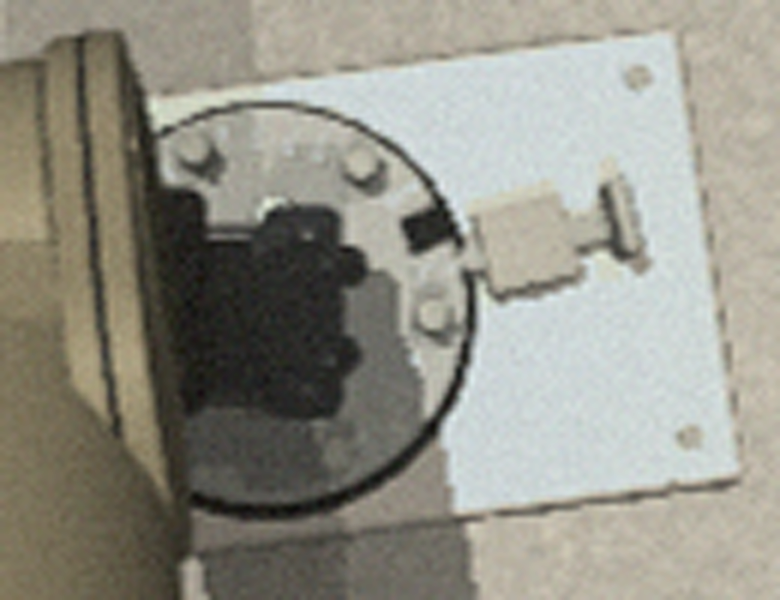

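The notch is now at (426,229), about 10° short of the plunger nose at roughly (470,262). I'll continue in 1 mm steps.

```bash
python3 -m inch '[0,-0.1,0,0,0,0,-0.1,0,0,0,0,-0.1,0,0,0,0,-0.1,0,0,0,0,-0.1,0,0,0]';python3 -m inch '[0,-0.1,0,0,0,0,-0.1,0,0,0]';python3 -m inch '[0,-0.1,0,0,0]'; python3 -m inch '[0,-0.1,0,0,0]'
```

```text
time_s: 4.75
tool_pos: [0.5589, 0.0943, 0.0706]
ee_rot: [0.0, 1.0, -0.0, 0.0]
wrist_force: [-2.3, 2.7, -1.2]
opening: 0.0003
gripper_force: 1.3
time_s: 4.92
tool_pos: [0.5609, 0.0942, 0.0706]
ee_rot: [0.0, 1.0, -0.0, 0.0]
wrist_force: [-2.6, 1.1, -1.3]
opening: 0.0003
gripper_force: 1.2
time_s: 5.0
tool_pos: [0.5619, 0.0941, 0.0706]
ee_rot: [0.001, 1.0, -0.0, 0.0]
wrist_force: [-2.4, 1.2, -0.5]
opening: 0.0006
gripper_force: 0.9
time_s: 5.08
tool_pos: [0.563, 0.094, 0.0706]
ee_rot: [0.001, 1.0, -0.0, 0.0]
wrist_force: [-2.4, 0.2, -0.7]
opening: 0.0003
gripper_force: 0.7
```

```bash
python3 -m inch '[0,-0.1,0,0,0]'; python3 -m inch '[0,-0.05,0,0,0]'; python3 -m inch '[0,-0.05,0,0,0]'
python3 - <<'E'
from h import *
im=r.grab_frame('top')[190:240,265:335]
cv2.imwrite('pics/crop3.png',cv2.convertScaleAbs(cv2.resize(im,None,fx=11,fy=11,interpolation=cv2.INTER_CUBIC),alpha=1.5))
E
```

```text
time_s: 5.17
tool_pos: [0.564, 0.094, 0.0706]
ee_rot: [0.001, 1.0, -0.0, 0.0]
wrist_force: [-0.9, 0.4, -0.7]
opening: 0.0005
gripper_force: 0.6
time_s: 5.25
tool_pos: [0.5646, 0.094, 0.0706]
ee_rot: [0.001, 1.0, -0.0, 0.0]
wrist_force: [-1.2, -0.6, -0.3]
opening: 0.0005
gripper_force: 0.7
time_s: 5.33
tool_pos: [0.5649, 0.0941, 0.0706]
ee_rot: [0.001, 1.0, -0.0, 0.0]
wrist_force: [-1.5, -0.2, -0.1]
opening: 0.0007
gripper_force: 1.0
```

View pics/crop3.png

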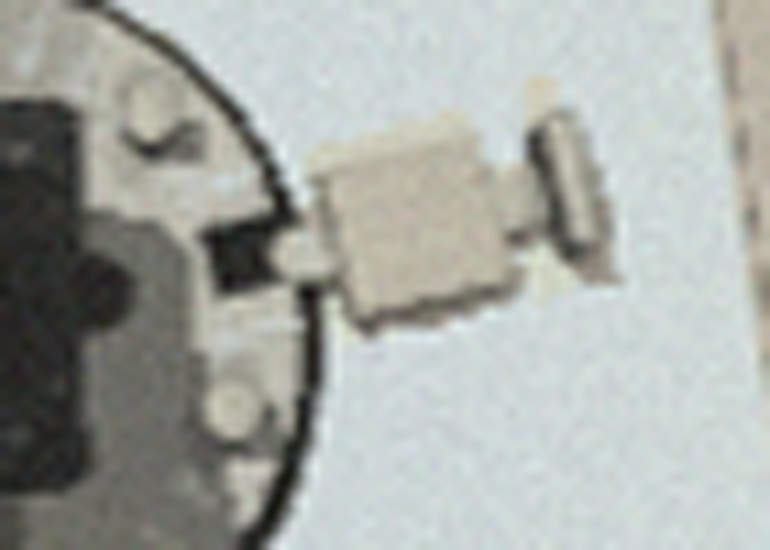

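The plunger nose, near (300,250), has entered the notch, whose dark remainder is near (237,253). The plate has moved in by about 2 px, or 4–5 mm. I'll feel for the stop gently.

```bash
python3 -m inch '[0,-0.05,0,0,0]'; python3 -m inch '[0,-0.05,0,0,0]';  python3 -m inch '[0,-0.05,0,0,0]'
```

```text
time_s: 5.47
tool_pos: [0.5652, 0.0941, 0.0706]
ee_rot: [0.001, 1.0, -0.0, -0.0]
wrist_force: [-2.2, -1.5, 1.4]
opening: 0.0004
gripper_force: 1.3
time_s: 5.55
tool_pos: [0.5656, 0.094, 0.0706]
ee_rot: [0.001, 1.0, -0.0, -0.0]
wrist_force: [-3.2, -2.5, 1.0]
opening: 0.0002
gripper_force: 1.5
time_s: 5.63
tool_pos: [0.5661, 0.094, 0.0706]
ee_rot: [0.001, 1.0, -0.0, -0.0]
wrist_force: [-2.3, -1.2, 1.1]
opening: 0.0005
gripper_force: 1.5
```

```bash
python3 -m inch '[0,-0.05,0,0,0]'; python3 -m inch '[0,-0.05,0,0,0]';  python3 -m inch '[0,-0.05,0,0,0]'
```

```text
time_s: 5.72
tool_pos: [0.5667, 0.0941, 0.0705]
ee_rot: [0.001, 1.0, -0.0, -0.0]
wrist_force: [-3.0, -1.3, 0.4]
opening: -0.0002
gripper_force: 1.4
time_s: 5.8
tool_pos: [0.5672, 0.0942, 0.0705]
ee_rot: [0.0, 1.0, -0.0, -0.0]
wrist_force: [-3.2, -2.2, 0.9]
opening: 0.0004
gripper_force: 1.4
time_s: 5.88
tool_pos: [0.5676, 0.0942, 0.0705]
ee_rot: [0.0, 1.0, -0.0, -0.0]
wrist_force: [-3.2, -2.1, 1.1]
opening: 0.0005
gripper_force: 1.4
```

Run:
```python
from h import *
im=r.grab_frame('top')[190:240,265:335]
cv2.imwrite('pics/crop4.png',cv2.convertScaleAbs(cv2.resize(im,None,fx=11,fy=11,interpolation=cv2.INTER_CUBIC),alpha=1.5))
```

```text
(no output)
```

View pics/crop4.png

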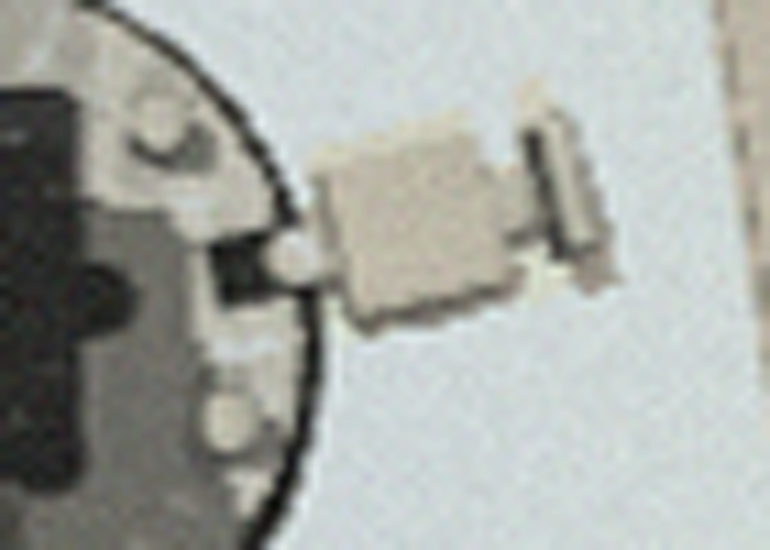

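The nose, near (298,258), is now in further and close to the middle of the notch. The plunger has dropped, so I'll back off and go round to the end plate.

```bash
python3 -m inch '[0,0.5,0,0,0,0,1,0,0,0,0,0,0,0,0,0,0,0,-3,0,0,0,0,-3,0,0,0,0,-3,0,0,0,0,-3,0,0,0,0,0,0]'; python3 -m inch '[0,-0.7,-3.4,0,0,0,-0.7,-3.4,0,0,0,-0.7,-3.4,0,0,0,-0.7,-3.4,0,0,0,-0.7,-3.4,0,0,0,-0.7,-3.4,0,0,0,-0.6,-3.2,0,0,0,0,0,0,0]'; python3 -m inch '[0,0,0,0,7,0,0,0,0,7,0,0,0,0,7,0,0,0,0,7,0,0,0,0,7,0,0,0,0,7]'; python3 -m inch '[0,0,0,0,7,0,0,0,0,7,0,0,0,0,7,0,0,0,0,7,0,0,0,0,7,0,0,0,0,0.5,0,0,0,0,0]'
python3 - <<'E'
from h import *
o=r.get_obs();print(o['q'])
from scipy.spatial.transform import Rotation as Ro
print(Ro.from_quat(o['ee_rot']).as_matrix(),o['tool_pos'])
cv2.imwrite('pics/f.png',r.grab_frame('top'))
E
```

```text
time_s: 6.6
tool_pos: [0.5559, 0.0952, 0.1971]
ee_rot: [0.0, 1.0, 0.002, 0.005]
wrist_force: [1.1, -0.2, 0.8]
opening: 0.0007
gripper_force: 0.0
time_s: 7.27
tool_pos: [0.6005, -0.1497, 0.1908]
ee_rot: [0.004, 1.0, -0.002, 0.001]
wrist_force: [-0.5, -0.6, 0.4]
opening: 0.0006
gripper_force: 0.0
time_s: 7.77
tool_pos: [0.6011, -0.1413, 0.1906]
ee_rot: [0.361, 0.932, 0.0, 0.001]
wrist_force: [0.1, 0.1, -0.2]
opening: 0.0005
gripper_force: 0.0
time_s: 8.35
tool_pos: [0.6009, -0.1413, 0.1905]
ee_rot: [0.625, 0.781, 0.0, 0.0]
wrist_force: [0.5, -0.6, 0.7]
opening: 0.0004
gripper_force: 0.0
[-0.3912874   0.40955259  0.71114006  1.58774759 -0.2776223   1.24743033
  0.58875396]
[[-2.19319616e-01  9.75652901e-01  5.67907441e-04]
 [ 9.75653013e-01  2.19319759e-01 -2.03245962e-04]
 [-3.22850836e-04  5.09504780e-04 -9.99999818e-01]] [ 0.60094261 -0.14126997  0.19050141]
```

```bash
python3 -m inch '[0,-0.5,0,3,0,0,0,0,3,0,0,0,0,3,0,0,0,0,2.5,0,0,0,0,1.5,0,0,0,0,0.6,0,0,0,0,0,0,0,0,0,0,0]'; python3 -m inch '[0,0.5,0,0,0,0,0.4,0,0,0,0,0.3,0,0,0,0,0.3,0,0,0,0,0.2,0,0,0,0,0.2,0,0,0]'; python3 -m inch '[0,0.1,0,0,0,0,0.1,0,0,0,0,0.1,0,0,0,0,0.1,0,0,0]'; python3 -m inch '[0,0.1,0,0,0,0,0.1,0,0,0,0,0.1,0,0,0]'
python3 - <<'E'
from h import *
im=r.grab_frame('top')[190:240,265:335]
cv2.imwrite('pics/crop5.png',cv2.convertScaleAbs(cv2.resize(im,None,fx=11,fy=11,interpolation=cv2.INTER_CUBIC),alpha=1.5))
o=r.get_obs();print(np.hypot(*(o['tool_pos'][:2]-np.array([.5622,.0293]))))
E
```

```text
time_s: 9.07
tool_pos: [0.6021, -0.1467, 0.0553]
ee_rot: [0.626, 0.78, 0.0, 0.0]
wrist_force: [0.7, -1.1, 0.7]
opening: 0.0007
gripper_force: 0.0
time_s: 9.57
tool_pos: [0.5976, -0.1275, 0.0547]
ee_rot: [0.626, 0.78, 0.0, 0.0]
wrist_force: [-0.2, -0.4, 0.2]
opening: 0.0004
gripper_force: 0.0
time_s: 9.9
tool_pos: [0.5966, -0.1241, 0.0545]
ee_rot: [0.626, 0.78, -0.0, -0.0]
wrist_force: [-0.2, 0.4, 0.3]
opening: 0.0003
gripper_force: 0.0
time_s: 10.15
tool_pos: [0.596, -0.1211, 0.0545]
ee_rot: [0.626, 0.78, -0.0, -0.0]
wrist_force: [0.4, -0.6, -0.3]
opening: 0.0003
gripper_force: 0.2
0.15393674385804654
```

View pics/crop5.png

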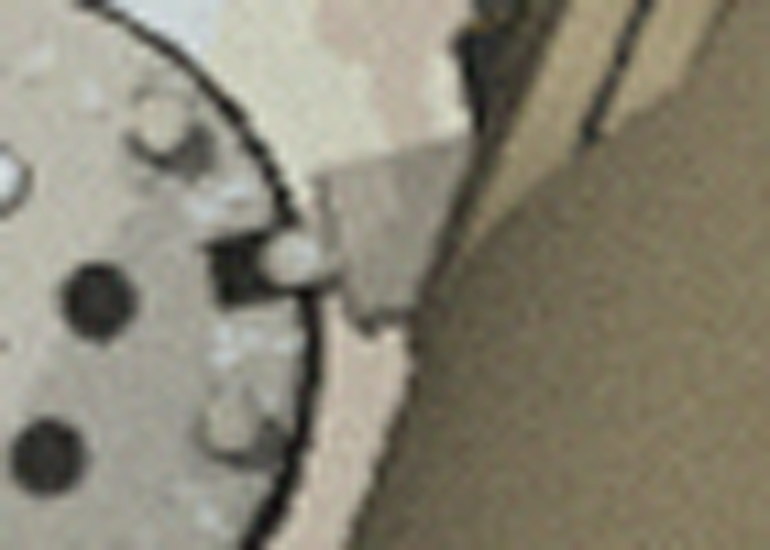

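The nose, near (292,256), is still seated in the notch and the fingers are just reaching the plate. I'll push it in 1 mm steps.

```bash
for i in 1 2 3; do :; done; python3 -m inch '[0,0.1,0,0,0,0,0.1,0,0,0]'; python3 -m inch '[0,0.1,0,0,0,0,0.1,0,0,0]'; python3 -m inch '[0,0.1,0,0,0]'; python3 -m inch '[0,0.05,0,0,0]'
```

```text
time_s: 10.37
tool_pos: [0.5956, -0.1193, 0.0545]
ee_rot: [0.626, 0.78, -0.0, 0.0]
wrist_force: [0.3, -1.5, -0.1]
opening: 0.0005
gripper_force: 0.4
time_s: 10.53
tool_pos: [0.5951, -0.1174, 0.0545]
ee_rot: [0.626, 0.78, -0.0, 0.0]
wrist_force: [-0.7, -1.4, -0.4]
opening: 0.0005
gripper_force: 0.7
time_s: 10.62
tool_pos: [0.5949, -0.1164, 0.0545]
ee_rot: [0.626, 0.78, -0.0, 0.0]
wrist_force: [-0.1, -0.5, -0.4]
opening: 0.0002
gripper_force: 0.9
time_s: 10.7
tool_pos: [0.5948, -0.1161, 0.0545]
ee_rot: [0.626, 0.78, -0.0, 0.0]
wrist_force: [0.8, -3.5, -1.2]
opening: 0.0005
gripper_force: 1.9
```

```bash
python3 -m inch '[0,0.05,0,0,0]'; python3 -m inch '[0,0.05,0,0,0]'; python3 -m inch '[0,0.05,0,0,0]'
```

```text
time_s: 10.78
tool_pos: [0.5948, -0.1161, 0.0546]
ee_rot: [0.626, 0.779, -0.0, 0.001]
wrist_force: [1.9, -6.2, -2.0]
opening: 0.0004
gripper_force: 3.1
time_s: 10.87
tool_pos: [0.5948, -0.1161, 0.0546]
ee_rot: [0.627, 0.779, -0.0, 0.001]
wrist_force: [2.4, -7.3, -3.7]
opening: 0.0003
gripper_force: 3.8
time_s: 10.95
tool_pos: [0.5948, -0.1161, 0.0547]
ee_rot: [0.627, 0.779, -0.001, 0.001]
wrist_force: [2.5, -8.1, -4.3]
opening: 0.0006
gripper_force: 4.6
```

The plate has met a hard stop at 149 mm from the axis, about where fully home was predicted. I'll retract and check.

```bash
python3 -m inch '[0,0,0,0,0,0,-0.2,0,0,0,0,-1,0,0,0,0,-2,0,0,0,0,-2,0,0,0,0,-1,0,0,0,0,0,0,0,0]'; python3 -m inch '[0,0,0,-3,0,0,0,0,-3,0,0,0,0,-3,0,0,0,0,-3,0,0,-4,0,0,0,0,-4,0,0,0,0,-4,0,0,0,0,0,0,0,0]'
python3 - <<'E'
from h import *
im=r.grab_frame('top')[190:240,265:335]
cv2.imwrite('pics/crop6.png',cv2.convertScaleAbs(cv2.resize(im,None,fx=11,fy=11,interpolation=cv2.INTER_CUBIC),alpha=1.5))
E
```

```text
time_s: 11.53
tool_pos: [0.6077, -0.1779, 0.0546]
ee_rot: [0.628, 0.779, -0.0, 0.0]
wrist_force: [-0.3, -0.4, 0.0]
opening: 0.0009
gripper_force: 0.0
time_s: 12.2
tool_pos: [0.6318, -0.2999, 0.1742]
ee_rot: [0.629, 0.777, -0.002, 0.001]
wrist_force: [-0.3, -2.4, 0.6]
opening: 0.0004
gripper_force: 0.0
```

View pics/crop6.png

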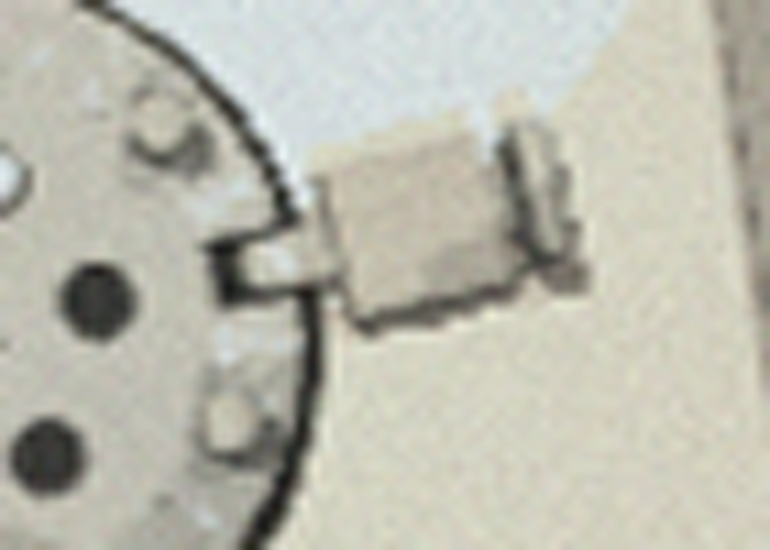

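The nose now ends near x=243, about 6 mm deeper than before, and the plate has moved in with it. The plunger is home.

```bash
python3 -m inch '[0,0,0,0,0,0,0,0,0,0,0,0,0,0,0]' | head -2; python3 -c "
from station import r
print(r.close_job())"
```

```text
time_s: 12.5
tool_pos: [0.6344, -0.2897, 0.1744]
the job is handed in; nothing more can be done
None
```

The carousel is turned to the lock and the plunger dropped into the notch, then went home to a hard stop; no wrist-force reading reached 10 N, the arm kept clear of the rack, canister and tape roll, and I handed the job in at 12.5 s without seeing a verdict.

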